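# Close the spare-key tub at the mail station

## Task

The open key tub has been pushed in under the mailbox, where fingers do not fit: take the umbrella handle from its cradle, hook it behind the tub's near wall from inside and drag the tub out until it stands well clear in front of the mailbox, then put the handle back in its cradle or lay it down on the ledge away from the tub. Take the lid from the sloping rest and snap it fully home on the tub, level all round, and let go. Do not touch the tub with the fingers while it is under the mailbox, do not bump the mailbox, and leave the egg, the sunglasses and the key tag as they are.

Things in the scene. Friction and masses are not known exactly. Their poses are not given: they have to be found in the camera images.
- mailbox: Brushed aluminium mailbox, fixed, on four thin legs. Origin on the ledge under its centre; front looks to its own -y. Box 300 (x) by 150 (y) mm, underside 190, top 368 mm above the ledge; front plane y = -75 mm, trim and lock 10 mm proud. Legs 16 mm square at x +-140, y +-65 mm, open between them. The tub starts under it, the middle of its near wall 5 to 25 mm behind the front plane
- tub: Loose teal plastic tub, open on top, 110 (x) by 130 (y) by 75 mm high, 0.2 to 0.35 kg, walls and floor 4 mm. Origin under its centre on the ledge, z up. Its near wall (towards the mailbox's front) is its -y wall, inner face at y = -61 mm. A key tag fixed inside lies flat, up to 10 mm above the ledge
- tub_near_rim (a point): Middle of the top of the tub's near wall (tub frame 0, -63, 75 mm): the wall to hook from inside
- tub_catch (a point): White sprung wedge catch in the middle of the tub's +x long wall, a twin in the -x wall; stands out up to 5.5 mm, 2 to 16 mm below the rim, and gives way inwards as the lid's bar is pressed down past it
- lid: Loose white lid, 127 (x) by 141 (y) mm, about 0.12 kg, long side y as the tub's. Origin: centre of the underside of its 4 mm plate; home, that is 75 mm above the tub's origin. z out of its top. Skirt and snap bars hang 21 mm below, 2.5 mm clear of the tub. Bars click under the catches in the last 17 mm, 6 to 20 N in all, pressed at the middle. Fits either way round.
- lid_rib (a point): Middle of the top of the lid's teal grip rib: 18 (x) wide, 75 (y) long, 26 mm high above the plate; this point is 30 mm above the lid's origin, along its z
- rest: Wooden sloping letter rest, fixed, 150 mm wide (y), about 140 deep. Board rises 35 degrees from about 20 mm at its own -x edge to 110 mm at the +x edge; a 14 mm lip runs along the low edge. Origin on the ledge under the board's middle. The lid lies on it
- umbrella_handle: Loose wooden umbrella handle, about 205 mm long, 0.13 kg. Origin: centre of its grip block, 16 (x) wide, 60 (y) long, 22 mm high. A shaft of radius 7 mm runs along y from -69 to 105 mm, then turns down in a crook (farthest y 134 mm) and back under itself. Starts in its cradle, crook hanging down, grip centre 90 mm above the ledge
- handle_tip (a point): Centre of the brass ball of radius 9 mm that ends the crook, at y = 95, z = -44 mm in the handle's frame; this hooks the tub
- cradle: Wooden cradle, fixed, base 60 (x) by 135 (y) mm. Forks at y = -45 and 60 mm, 10 mm thick along y, 34 mm wide, carry the handle's shaft, axis 90 mm above the ledge; slots 22 mm wide, open upwards, prongs to 97 mm. Origin on the ledge below where the handle's origin rests, y towards the crook
- egg: Grey stone egg standing on its flat foot, 60 mm across, 73 mm tall, bystander. Origin under its foot
- sunglasses: Folded red plastic sunglasses, lying lenses up, 134 (y) by 56 (x) by 20 mm high, bystander. Origin under its middle
- key_tag: Olive wood key tag lying flat, 36 (x) by 80 (y) by 12 mm, bystander. Origin under its centre

How it is judged:
On the way, in this order (a step that is already met when the one before it is completed fails the run):
1. the tub has been dragged 40 mm or more and the umbrella handle is pulling on it (distance of tub from where it was at the start of the episode above 0.04 m and contact force between umbrella_handle and tub above 0.15 N), for 0.1 s.
2. the tub's centre is at least 90 mm in front of the mailbox's front (whole tub out), upright (y of tub in the frame of mailbox below -0.165 m and angle between tub's own z axis and vertical below 0.1 rad), for 0.2 s.
3. the lid is snapped home on the tub (z of lid in the frame of tub between 0.072 and 0.078 m and horizontal distance between lid and tub below 0.006 m and angle between the z axis of lid and the z axis of tub, either way round below 0.035 rad), for 0.2 s.
At the end, for the whole second after the job is handed in: Lid home on the tub (plate within 3 mm of the rim, centred within 6 mm, level within 2 degrees); tub upright on the ledge at rest, its centre at least 90 mm in front of the mailbox's front; umbrella handle at rest in its cradle or on the ledge, not touching tub or lid (all of step 3 and y of tub in the frame of mailbox below -0.165 m and angle between tub's own z axis and vertical below 0.05 rad and height (world z) of tub between -0.006 and 0.006 m and linear speed of each of tub, umbrella_handle below 0.02 m/s and height (world z) of umbrella_handle between 0 and 0.11 m and contact force between umbrella_handle and tub below 0.05 N and contact force between umbrella_handle and lid below 0.05 N).
It fails at once if the fingers touch the tub while it is under the mailbox (contact force between the fingers and tub above 1 N and y of tub in the frame of mailbox above -0.14 m).
It fails at once if the robot bumps the mailbox (over 8 N) (contact force between any of the arm, the fingers, umbrella_handle and mailbox above 8 N).
It fails at once if a bystander is moved more than 20 mm or tipped (distance of any of egg, sunglasses, key_tag from where it was at the start of the episode above 0.02 m or angle between any of egg, sunglasses's own z axis and vertical above 0.4 rad).
It also fails if it takes over 64 s, if anything falls off the work surface, if the arm or the gripper's body presses on something with over 40 N, if the wrist force passes 120 N, or if a joint passes its speed limit or range.

## Robot

A 6-joint arm with a two-finger parallel gripper is mounted at the origin on the work surface. World frame = base frame: x ahead of the robot, y to its left, z up, the work surface at z = 0. Lengths are in m, angles in rad, forces in N, time in s.
With the tool pointing down it reaches from about 0.425 to 0.95 m from the base axis. Payload 3.5 kg.
Tool frame: the origin (TCP) lies between the finger pads; the fingertips stand 19 mm ahead of it and the grasp point (between the pads) is the TCP; z points along the fingers, y is the line along which they close (so a half turn about z gives the same grasp; the last joint's range is limited). The gripper opens to 85 mm and grips with 20 to 120 N. Pads are 22 mm wide; open, the fingers measure 114 mm over their backs; the gripper's body (76 mm by 85 mm) begins 54 mm behind the grasp point. The pads swing forward as they close: fully open they stand 13 mm farther back than shut.
Start: joints at [1.11, 0.286, 1.577, -0, 1.279, -0.15], TCP at [0.206, 0.643, 0.25] pointing down, gripper open.
Joint ranges: [-2.77, 2.77], [-0.9, 2.22], [0.21, 2.48], [-1.53, 4.67], [0.24, 2.81], [-2.84, 2.84]. Speed limits (rad/s): [2.79, 2.79, 3.14, 3.14, 3.14, 3.14].

## Interface

Orientations are given as a unit quaternion [x, y, z, w].
In Python, from plant import get_state, cams, ctrl gives the robot as it stands. The module is installed in compiled form; this text tells all that it offers.
- The arm moves only by the tool jog_arm, never from a script. Its argument "deltas" is text: rows parted by semicolons, each of 6 numbers parted by spaces: the shift along the world's x, y, z normalised to -1 to 1, where 1 is 0.02 m, then the turn, a rotation vector about the world's x, y, z normalised to -1 to 1, where 1 is 0.1 rad. In form: x y z ax ay az; .... A call has 1 to 20 rows; each row shifts and turns the commanded pose from where the row before left it; what a row does not reach is not made up. A row lasts 1/8 s, in which the tool goes at most 62.5 mm and 10.7 degrees, less where a joint would pass 70% of its speed; a pose out of reach is approached as far as the arm can. A call with a number of a shift or a turn outside -1 to 1 is refused whole. A call with a gripper value outside its range is refused whole. "gripper" is the opening, from 0 (shut) to 1 (fully open), set as the call begins (left out, the last holds). The fingers move at their own pace and stop on an object; "squeeze" is the grip in N (left out, the last holds). Time passes only in rows, so rows that do not move let the fingers close. It gives the time, the measured TCP pose, the force, the opening and the grip force at its end, in the units of the state.
- get_state(): the state, without advancing time (a new reading comes with each control period).
- cams.read_camera(name): name is "side" or "top"; returns a dict with "color" (384x512x3 uint8, blue, green, red), "vfov" (degrees; the focal length in pixels is half the picture's height over the tangent of half this angle, whatever the lens; pixels are square), "cx", "cy" (the principal point, pixels), "rvec" (rotation vector, rad) and "tvec" (3), from world to camera coordinates, as OpenCV has them. Camera axes: x right, y down, z forward; pixel columns grow to the right and rows downward; lengths in m; the calibration is good to about 2 mm. A picture is of the moment at which its call begins. There is no depth.
- ctrl.sign_off(): hands the job in; it is judged then, once.
The state is a dict: "time": time; "qpos": joint angles; "dq": joint speeds; "joint_efforts": joint torques, N m; "eef_pos": TCP position; "tcp_rot": TCP orientation; "contact_force": force on the tool from outside, world axes, zero at the start; "wrist_torque": the same for the moment, N m; "opening": opening from 0.0 (shut) to 1.0 (fully open); "finger_force": force on a finger pad.
Only numpy, scipy, OpenCV 4.12 (cv2) and the standard library are available. Lean on these libraries where they do the work, as an engineer would, in place of code of your own. Each camera call takes 0.05 s, during which the arm holds its last target. There are 200 camera calls.

## Working session

There is one attempt and no reset: what is moved stays moved. The work goes in short steps, Python scripts to look and compute and a tool call to move; the robot and the scene stay as the last step left them, time stands still between calls to the robot, and variables do not carry over. Pictures are saved under pics/ and viewed, at most 10 in all, crops included, and the job is handed in when it is done.

Besides the shell and the picture viewer there is one more tool, called by a JSON object that holds its "api" and its "payload", one argument or row to a line. jog_arm: Moves the arm, as the interface text tells. Its arguments: {"type":"object","properties":{"deltas":{"type":"string"},"gripper":{"type":"number"},"squeeze":{"type":"number"}},"required":["deltas"]}

```bash
mkdir -p pics; cat > h.py <<'E'
import numpy as np, cv2
from plant import get_state, cams, ctrl
def shot(n,save=None):
    d=cams.read_camera(n)
    if save: cv2.imwrite('pics/'+save,d['color'])
    R=cv2.Rodrigues(np.array(d['rvec'],float))[0];t=np.array(d['tvec'],float).ravel()
    H=d['color'].shape[0];f=H/2/np.tan(np.radians(d['vfov'])/2)
    return dict(img=d['color'],R=R,t=t,f=f,cx=d['cx'],cy=d['cy'],C=-R.T@t)
def ray(s,u,v):
    r=s['R'].T@np.array([(u-s['cx'])/s['f'],(v-s['cy'])/s['f'],1]);return s['C'],r/np.linalg.norm(r)
def plane(s,u,v,z):
    C,r=ray(s,u,v);return C+r*(z-C[2])/r[2]
def tri(s1,p1,s2,p2):
    a,r=ray(s1,*p1);b,q=ray(s2,*p2)
    k=np.linalg.lstsq(np.c_[r,-q],b-a,rcond=None)[0]
    P,Q=a+k[0]*r,b+k[1]*q;return (P+Q)/2,np.linalg.norm(P-Q)
def proj(s,P):
    c=s['R']@np.array(P,float)+s['t'];return np.array([s['cx']+s['f']*c[0]/c[2],s['cy']+s['f']*c[1]/c[2]])
E
python3 - <<'E'
from h import *
for n in('top','side'):
    s=shot(n,n+'0.png');print(n,s['C'],s['f'],s['cx'],s['cy'],s['R'][2])
    cv2.imwrite('pics/%s0b.png'%n,cv2.resize(s['img'],(800,600),interpolation=cv2.INTER_CUBIC))
E
```

```text
top [ 0.47238087 -0.01080304  1.00161265] 417.4878276596921 247.78793305960187 196.14439908575292 [ 0.15406431 -0.00437966 -0.98805112]
side [ 0.37693355 -0.24112599  1.01826664] 380.06347705192104 249.67049495958076 193.32180336166078 [ 0.24289925  0.24071878 -0.93970976]
```

View pics/top0b.png

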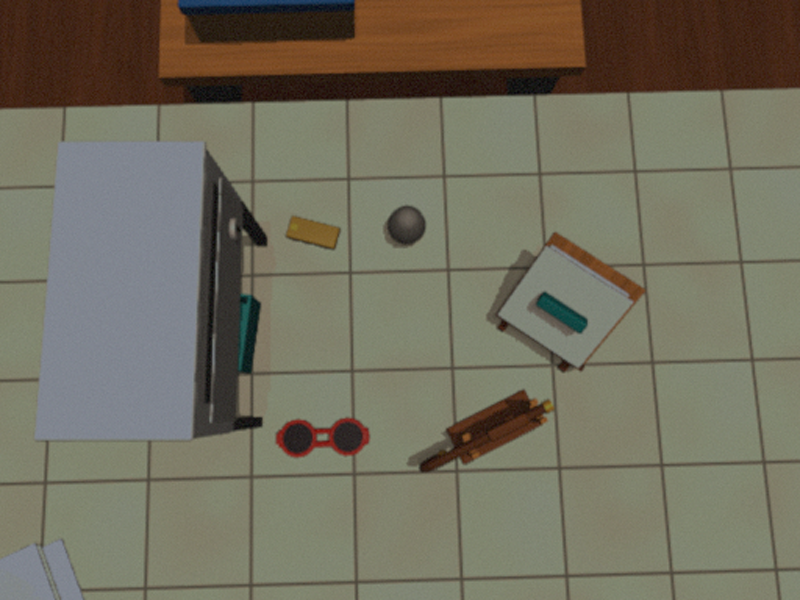

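View pics/side0b.png

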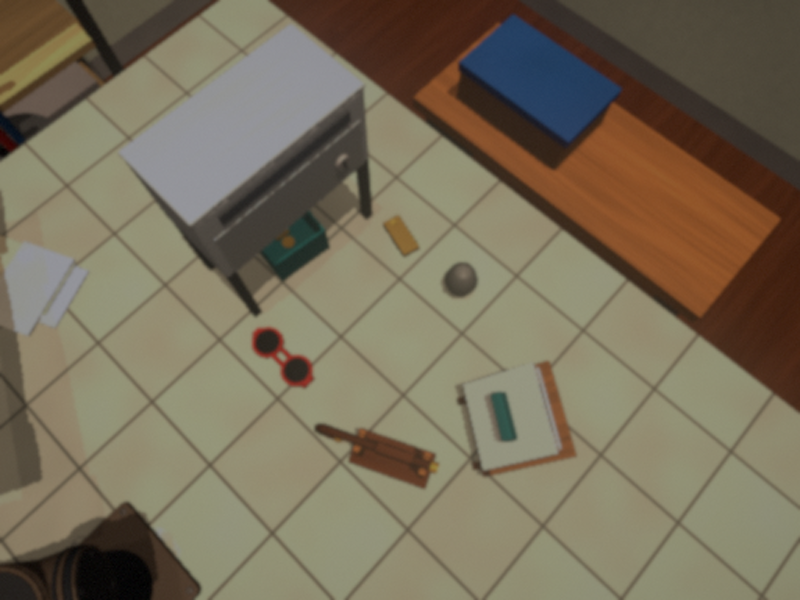

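Top view (800x600): the mailbox is at left with its front edge from (205,142) to (192,438). The tub peeks out at (248,333), the key tag is at (313,232), the egg at (406,224) and the sunglasses at (322,437). The lid on its rest is at (570,300) with the rib from (540,297) to (585,325). The cradle runs from (428,465, the crook) to (548,405). The side view shows the tub at (295,247), the handle at (320,428)-(435,466) and the rib at (503,416).

```bash
cat > m1.py <<'E'
from h import *
T,S=shot('top'),shot('side')
def blobs(s,lo,hi,amin):
    m=cv2.inRange(cv2.cvtColor(s['img'],cv2.COLOR_BGR2HSV),lo,hi)
    m=cv2.morphologyEx(m,cv2.MORPH_CLOSE,np.ones((3,3)))
    return [c for c in cv2.findContours(m,cv2.RETR_EXTERNAL,cv2.CHAIN_APPROX_NONE)[0] if cv2.contourArea(c)>amin]
for n,s in(('top',T),('side',S)):
    print(n)
    for lab,lo,hi in(('teal',(80,80,20),(98,255,255)),('silver',(100,5,110),(135,60,255)),('yellow',(18,120,110),(32,255,255))):
        for c in blobs(s,lo,hi,8):
            r=cv2.minAreaRect(c);print(lab,cv2.contourArea(c),np.round(cv2.boxPoints(r),1).tolist())
            if cv2.contourArea(c)>150:print('   poly',cv2.approxPolyDP(c,2.5,True).reshape(-1,2).tolist())
a=T['img'][225:310,255:365];b=S['img'][225:325,190:300];c=S['img'][120:210,140:250];d=S['img'][210:315,280:380]
z=lambda q:cv2.resize(q,(400,300),interpolation=cv2.INTER_CUBIC)
cv2.imwrite('pics/crop1.png',np.vstack([np.hstack([z(a),z(b)]),np.hstack([z(c),z(d)])]))
E
python3 m1.py
```

```text
top
teal 441.0 [[148.60000610351562, 236.5], [154.0, 188.0], [165.89999389648438, 189.3000030517578], [160.5, 237.8000030517578]]
   poly [[154, 188], [152, 236], [160, 237], [165, 194]]
teal 295.5 [[342.5, 194.39999389648438], [347.79998779296875, 186.3000030517578], [376.6000061035156, 205.0], [371.29998779296875, 213.10000610351562]]
   poly [[346, 189], [345, 196], [370, 212], [374, 209], [372, 202], [352, 189]]
silver 861.0 [[-0.0, 348.0], [34.0, 348.0], [34.0, 383.0], [0.0, 383.0]]
   poly [[22, 348], [0, 358], [0, 383], [34, 383]]
silver 471.0 [[26.100000381469727, 349.29998779296875], [38.900001525878906, 344.70001220703125], [52.70000076293945, 382.70001220703125], [40.0, 387.3999938964844]]
   poly [[28, 350], [39, 383], [52, 383], [39, 346]]
silver 17941.0 [[22.399999618530273, 280.0], [31.299999237060547, 86.5], [130.1999969482422, 91.0999984741211], [121.30000305175781, 284.5]]
   poly [[129, 91], [37, 93], [23, 280], [121, 280]]
yellow 18.5 [[347.6000061035156, 258.20001220703125], [351.6000061035156, 256.20001220703125], [354.0, 261.0], [350.0, 263.0]]
yellow 350.5 [[1
[... 1288 characters left out ...]
], [78, 97], [121, 141], [229, 54]]
yellow 15.0 [[275.0, 296.0], [279.0, 296.0], [279.0, 301.0], [275.0, 301.0]]
yellow 229.5 [[245.10000610351562, 142.89999389648438], [254.10000610351562, 137.10000610351562], [267.29998779296875, 157.5], [258.29998779296875, 163.3000030517578]]
   poly [[252, 139], [246, 144], [259, 162], [266, 156]]
yellow 17.0 [[-3.4000000953674316, 56.5], [7.199999809265137, 48.599998474121094], [10.800000190734863, 53.400001525878906], [0.20000000298023224, 61.29999923706055]]
yellow 204.0 [[-0.0, 47.0], [48.099998474121094, 12.899999618530273], [52.5, 19.200000762939453], [4.400000095367432, 53.20000076293945]]
   poly [[51, 17], [46, 15], [0, 47], [20, 33], [24, 39]]
```

View pics/crop1.png

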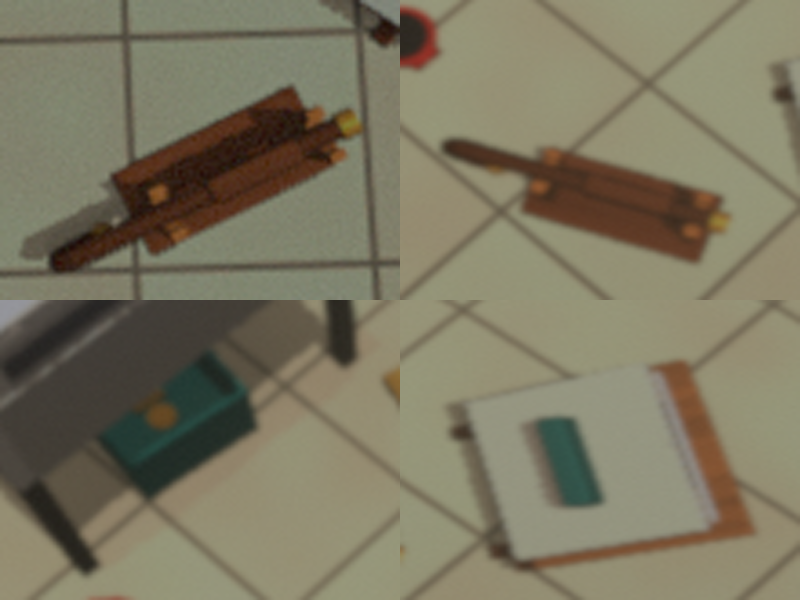

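The crop shows prong tops at top-view pixels (298.5,279.7), (303.7,290.7), (341.9,258.2) and (348,268.9). The brass cap is at (350.7,259.6) and the crook at (272,299). In the side view the tub near wall's foot runs from about (181,179) to (211,159), and the lid corners are near (297,246), (342,233), (359,289) and (310,300).

```bash
cat > m2.py <<'E'
from h import *
np.set_printoptions(precision=4,suppress=True)
T,S=shot('top'),shot('side')
def p(l,a,b):
    P,e=tri(T,a,S,b);print(l,P,'err %.4f'%e);return P
p('cap',(350.7,259.6),(277.5,299)); p('crook',(272,299.2),(204.3,275))
f1=p('forkC',(301.1,285.2),(230,282.3));f2=p('forkB',(344.9,263.5),(272,296.5));print(np.linalg.norm(f1-f2))
a=p('mbF far',(129.7,91),(231.5,56.5));b=p('mbF near',(121.7,280.5),(121.5,141.5));print(np.linalg.norm(a-b))
print('tub foot top',plane(T,165.5,193,0),plane(T,160.5,237.5,0))
print('tub foot side',plane(S,181.3,179.1,0),plane(S,210.7,159,0))
p('rib',(359.5,199.7),(321.7,266.2))
for n,s,seed in(('T',T,(372,185)),('S',S,(340,260))):
    m=cv2.GaussianBlur(s['img'],(3,3),0)
    print(n,m[seed[1],seed[0]],m[seed[1],seed[0]-60])
    h=cv2.cvtColor(m,cv2.COLOR_BGR2LAB).astype(int);r=h[seed[1]-2:seed[1]+3,seed[0]-2:seed[0]+3].mean((0,1))
    k=((abs(h-r)*[0.4,1.5,1.5]).sum(2)<9).astype(np.uint8)
    _,L=cv2.connectedComponents(k);k=(L==L[seed[1],seed[0]]).astype(np.uint8)
    c=max(cv2.findContours(k,0,1)[0],key=cv2.contourArea);H=cv2.convexHull(c)
    print(cv2.contourArea(c),cv2.approxPolyDP(H,3,True).reshape(-1,2).tolist())
for n,s,(x,y,w,hh) in(('T',T,(300,140,120,110)),('S',S,(150,125,80,65))):
    cv2.imwrite('pics/c2%s.png'%n,cv2.resize(s['img'][y:y+hh,x:x+w],(w*5 if n=='T' else w*8,hh*5 if n=='T' else hh*8),interpolation=cv2.INTER_CUBIC))
print(get_state()['tcp_rot'],get_state()['contact_force'])
E
python3 m2.py
```

```text
cap [ 0.47   -0.2339  0.087 ] err 0.0008
crook [ 0.3893 -0.0622  0.0577] err 0.0021
forkC [ 0.4194 -0.1245  0.0844] err 0.0024
forkB [ 0.4634 -0.2201  0.0924] err 0.0037
0.1055585473920437
mbF far [0.7541 0.1771 0.3459] err 0.0040
mbF near [0.4508 0.1764 0.3703] err 0.0028
0.3043217757554802
tub foot top [0.642  0.1845 0.    ] [0.5344 0.1962 0.    ]
tub foot side [0.5357 0.1935 0.    ] [0.639  0.1775 0.    ]
rib [ 0.5992 -0.2597  0.0956] err 0.0008
T [121 134 128] [109 130 128]
3214.0 [[349, 159], [403, 193], [370, 233], [320, 201]]
S [129 149 149] [121 150 149]
5656.5 [[331, 180], [368, 212], [355, 288], [311, 299], [262, 252]]
[ 0.1548  0.9879 -0.0004 -0.0001] [ 0.3354 -0.8106  0.7984]
```

View pics/c2S.png

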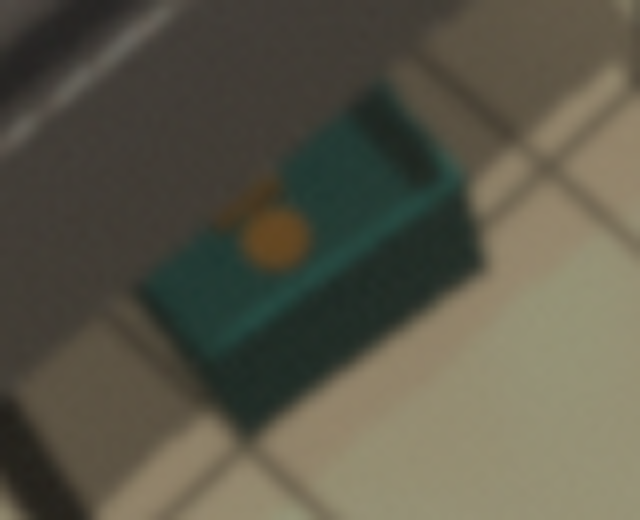

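The side crop shows the tub's near rim running from (176.2,169.4) to (208.1,147.9) in full-image pixels, with its foot from (181,179.6) to (210.6,158.4). The wall is straight and accessible between the legs.

View pics/c2T.png

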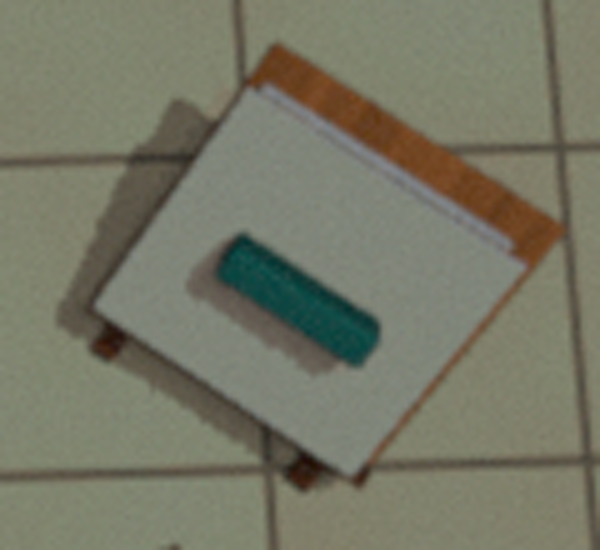

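```bash
cat > m3.py <<'E'
from h import *
np.set_printoptions(precision=4,suppress=True)
T,S=shot('top'),shot('side')
for l,u in(('rimL',(176.2,169.4)),('rimR',(208.1,147.9))): print(l,plane(S,*u,0.075))
for l,u in(('footL',(181,179.6)),('footR',(210.6,158.4))): print(l,plane(S,*u,0))
for l,t,s in(('C',(301.1,285.2),(230,282.3)),('B',(344.9,263.5),(272,296.5))): print(l,plane(T,*t,.097),plane(S,*s,.097))
L=[]
for t,s in(((349,159),(342,233.1)),((403,193),(359,289.5)),((370,233),(310,300.3)),((320,201),(297.5,246))):
    P,e=tri(T,t,S,s);L.append(P);print(P,e)
L=np.array(L);c=L.mean(0);n=np.cross(L[0]-L[2],L[1]-L[3]);n/=np.linalg.norm(n);n*=np.sign(n[2])
print('c',c,'n',n,np.degrees(np.arccos(n[2])),np.degrees(np.arctan2(n[1],n[0])),'sides',[np.linalg.norm(L[i]-L[i-1]) for i in range(4)])
print('ribtop',c+.026*n)
E
python3 m3.py
```

```text
rimL [0.5338 0.1924 0.075 ]
rimR [0.6384 0.176  0.075 ]
footL [0.534 0.193 0.   ]
footR [0.6402 0.1791 0.    ]
C [ 0.419  -0.1225  0.097 ] [ 0.4199 -0.1266  0.097 ]
B [ 0.4618 -0.2183  0.097 ] [ 0.4646 -0.2209  0.097 ]
[ 0.6926 -0.2427  0.1003] 0.00591178456720688
[ 0.6139 -0.3569  0.0983] 0.007356628974585498
[ 0.5287 -0.2943  0.0375] 1.6194367179413466e-05
[ 0.6063 -0.1817  0.049 ] 0.003010987514848153
c [ 0.6104 -0.2689  0.0713] n [-0.4105  0.2305  0.8823] 28.084260627897518 150.68220207070843 sides [np.float64(0.1174802759558428), np.float64(0.13875521906801216), np.float64(0.12200554352503098), np.float64(0.13716253343113685)]
ribtop [ 0.5997 -0.2629  0.0942]
```

The crop shows the lid plate with corners (350,157), (405,193), (371,236) and (319,201) in full-image pixels. The lavender rear skirt at the upper right means that side is the high edge, so the lid normal leans towards the robot (azimuth about 146 deg). The rib axis azimuth is about 56 deg.

Moving now, swinging over at a height that clears the mailbox.

{"api": "jog_arm", "payload": {
  "deltas": "0.35 -1 0.8 0 0 -0.4;0.35 -1 0.8 0 0 -0.4;0.35 -1 0.8 0 0 -0.4;0.35 -1 0.8 0 0 -0.4;0.35 -1 0.8 0 0 -0.4;0.35 -1 0.8 0 0 -0.4;0.35 -1 0.8 0 0 -0.4;0.35 -1 0.8 0 0 -0.4;0.35 -1 0.8 0 0 -0.4;0.35 -1 0.8 0 0 -0.4;0.35 -1 0 0 0 -0.4;0.35 -1 0 0 0 -0.4;0.35 -1 0 0 0 -0.4;0.35 -1 0 0 0 -0.4;0.35 -1 0 0 0 -0.4;0.35 -1 0 0 0 -0.4;0.35 -1 0 0 0 -0.4;0.35 -1 0 0 0 -0.4;0.35 -1 0 0 0 -0.4;0.35 -1 0 0 0 -0.4",
  "gripper": 1
}}

```text
time: 2.9
eef_pos: [0.3465, 0.2415, 0.4108]
tcp_rot: [0.528, 0.849, 0.0, 0.0]
contact_force: [-0.2, 0.6, 0.3]
opening: 0.998
finger_force: 0.0
```

{"api": "jog_arm", "payload": {
  "deltas": "0.26 -1 0 0.12 0.055 -0.015;0.26 -1 0 0.12 0.055 -0.015;0.26 -1 0 0.12 0.055 -0.015;0.26 -1 0 0.12 0.055 -0.015;0.26 -1 0 0.12 0.055 -0.015;0.26 -1 -0.6 0.12 0.055 -0.015;0.26 -1 -0.6 0.12 0.055 -0.015;0.26 -1 -0.6 0.12 0.055 -0.015;0.26 -1 -0.6 0.12 0.055 -0.015;0.26 -1 -0.6 0.12 0.055 -0.015;0.26 -1 -0.6 0.12 0.055 -0.015;0.26 -1 -0.6 0.12 0.055 -0.015;0.26 -1 -0.6 0.12 0.055 -0.015;0.26 -1 -0.6 0.12 0.055 -0.015;0.26 -1 -0.6 0.12 0.055 -0.015;0.26 -1 -0.6 0.12 0.055 -0.015;0.26 -1 -0.6 0.12 0.055 -0.015;0.26 -1 -0.6 0.12 0.055 -0.015;0.26 -1 -0.6 0.12 0.055 -0.015;0.26 -1 -0.6 0.12 0.055 -0.015"
}}

```text
time: 5.4
eef_pos: [0.4503, -0.1585, 0.2305]
tcp_rot: [0.536, 0.834, 0.073, -0.11]
contact_force: [0.2, -0.1, -0.0]
opening: 0.997
finger_force: 0.0
```

```bash
cat > st.py <<'E'
from h import *
from scipy.spatial.transform import Rotation as Ro
np.set_printoptions(precision=4,suppress=True)
s=get_state();R=Ro.from_quat(s['tcp_rot']).as_matrix()
print(s['time'],np.array(s['eef_pos']),'x az',np.degrees(np.arctan2(R[1,0],R[0,0])),'\n',R,'\nq',np.array(s['qpos']),'F',np.array(s['contact_force']),s['opening'],s['finger_force'])
E
python3 st.py
```

```text
5.4 [ 0.4503 -0.1585  0.2305] x az 114.59703104406276 
 [[-0.4018  0.9097 -0.1046]
 [ 0.8778  0.4152  0.239 ]
 [ 0.2609  0.0042 -0.9654]] 
q [-0.6181 -0.032   1.9805  0.1361  1.4222 -1.0825] F [ 0.1729 -0.0793 -0.0003] 0.9970996964063812 0.0
```

{"api": "jog_arm", "payload": {
  "deltas": "0 -0.42 -0.75 0 0 0;0 -0.42 -0.75 0 0 0;0 -0.42 -0.75 0 0 0;0 -0.42 -0.75 0 0 0;0 0 -0.8 0 0 0;0 0 -0.8 0 0 0;0 0 -0.8 0 0 0;0 0 -0.8 0 0 0;0 0 -0.8 0 0 0;0 0 0 0 0 0;0 0 0 0 0 0"
}}

```text
time: 6.78
eef_pos: [0.4507, -0.1911, 0.0906]
tcp_rot: [0.535, 0.834, 0.073, -0.109]
contact_force: [0.3, 0.5, 0.6]
opening: 1.005
finger_force: 0.0
```

```bash
python3 - <<'E'
from h import *
print(get_state()['eef_pos'],get_state()['contact_force'])
T,S=shot('top'),shot('side')
z=lambda q:cv2.resize(q,(400,400),interpolation=cv2.INTER_CUBIC)
cv2.imwrite('pics/g1.png',np.hstack([z(T['img'][210:320,250:360]),z(S['img'][225:335,190:300])]))
E
```

```text
[ 0.45068971 -0.19114328  0.09060106] [0.31053833 0.46068469 0.62793238]
```

View pics/g1.png

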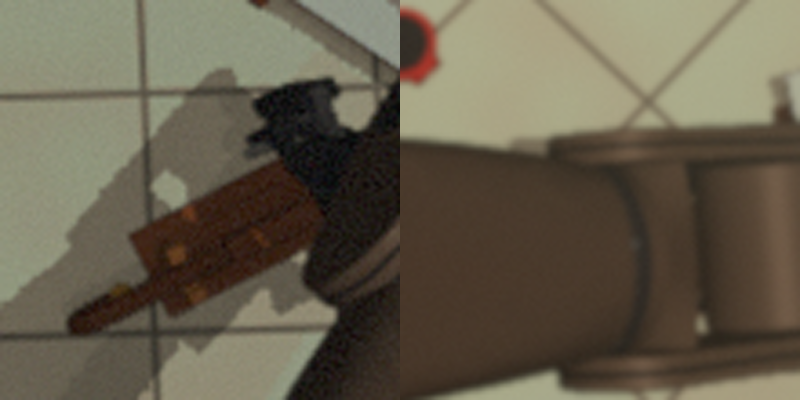

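The top crop shows the gripper straddling the handle behind the crook-side fork, with the crook free at about (80,320). The side view is blocked by the arm. Closing.

{"api": "jog_arm", "payload": {
  "deltas": "0 0 0 0 0 0;0 0 0 0 0 0;0 0 0 0 0 0;0 0 0 0 0 0;0 0 0 0 0 0;0 0 0 0 0 0",
  "gripper": 0,
  "squeeze": 80
}}

```text
time: 7.62
eef_pos: [0.4505, -0.191, 0.0905]
tcp_rot: [0.535, 0.834, 0.073, -0.11]
contact_force: [0.2, 0.2, 2.3]
opening: 0.173
finger_force: 78.0
```

```bash
python3 st.py
```

```text
7.625 [ 0.4505 -0.191   0.0905] x az 114.66315477640647 
 [[-0.4028  0.9092 -0.1049]
 [ 0.8773  0.4163  0.2387]
 [ 0.2607  0.0041 -0.9654]] 
q [-0.668   0.1855  2.0352  0.134   1.1583 -1.1663] F [0.2116 0.1889 2.2679] 0.17301207270813712 78.02239179611206
```

{"api": "jog_arm", "payload": {
  "deltas": "0 0 0.5 0 0 0;0 0 1 0 0 0;0 0 1 0 0 0;0 0 1 0 0 0;0 0 0.5 0 0 0;0.58 0.82 -0.085 0 0 -0.36;0.58 0.82 -0.085 0 0 -0.36;0.58 0.82 -0.085 0 0 -0.36;0.58 0.82 -0.085 0 0 -0.36;0.58 0.82 -0.085 0 0 -0.36;0.58 0.82 -0.085 0 0 -0.36;0.58 0.82 -0.085 0 0 -0.36;0.58 0.82 -0.085 0 0 -0.36;0.58 0.82 -0.085 0 0 -0.36;0.58 0.82 -0.085 0 0 -0.36;0.58 0.82 -0.085 0 0 -0.36;0.58 0.82 -0.085 0 0 -0.36;0 0 0 0 0 0;0 0 0 0 0 0"
}}

```text
time: 10.0
eef_pos: [0.5891, 0.0055, 0.1495]
tcp_rot: [0.702, 0.7, 0.094, -0.092]
contact_force: [-0.1, 0.2, -0.7]
opening: 0.177
finger_force: 78.1
```

```bash
python3 st.py; python3 - <<'E'
from h import *
T,S=shot('top'),shot('side')
z=lambda q:cv2.resize(q,(400,400),interpolation=cv2.INTER_CUBIC)
cv2.imwrite('pics/g2.png',np.hstack([z(T['img'][130:290,110:270]),z(S['img'][110:270,130:290])]))
E
```

```text
10.0 [0.5891 0.0055 0.1495] x az 89.93246523329591 
 [[ 0.0011  1.      0.0033]
 [ 0.9654 -0.002   0.2607]
 [ 0.2607  0.0029 -0.9654]] 
q [-0.264   0.2157  1.8727  0.2822  1.1359 -0.3926] F [-0.0587  0.2021 -0.7046] 0.17716258880269772 78.06822538375854
```

View pics/g2.png

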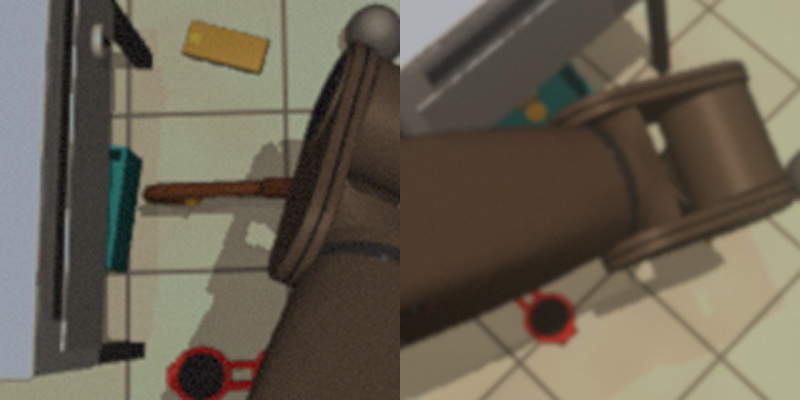

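The top crop shows the crook end at full-image pixel (168.8,207.2), the ball at about (186.8,210.8), and the tub wall straight ahead at (158,213). The wrist stays clear of the mailbox front.

```bash
python3 - <<'E'
from h import *
T=shot('top')
print(plane(T,168.8,207.2,.13),plane(T,186.8,210.8,.105),proj(T,[.589,.153,.1275]),proj(T,[.589,.1142,.1055]),proj(T,[.587,.191,.075]))
E
```

```text
[0.58947573 0.15215053 0.13      ] [0.58388125 0.11792248 0.105     ] [168.61856186 207.58655414] [188.47441689 208.3731843 ] [155.99916679 211.94141533]
```

{"api": "jog_arm", "payload": {
  "deltas": "0 0.7 0 0 0 0;0 0.7 0 0 0 0;0 0.7 0 0 0 0;0 0.7 0 0 0 0;0 0.7 0 0 0 0;0 0.7 0 0 0 0;0 0.7 0 0 0 0;0 0 0 0 0 0;0 0 0 0 0 0"
}}

```text
time: 11.28
eef_pos: [0.5896, 0.1037, 0.1499]
tcp_rot: [0.702, 0.7, 0.094, -0.091]
contact_force: [0.2, -0.3, -1.2]
opening: 0.176
finger_force: 78.1
```

{"api": "jog_arm", "payload": {
  "deltas": "0 0 -0.5 0 0 0;0 0 -0.5 0 0 0;0 0 -0.5 0 0 0;0 0 -0.5 0 0 0;0 0 -0.5 0 0 0;0 0 0 0 0 0"
}}

```text
time: 12.02
eef_pos: [0.5888, 0.1039, 0.0986]
tcp_rot: [0.702, 0.7, 0.094, -0.092]
contact_force: [-0.2, 0.9, -0.8]
opening: 0.168
finger_force: 78.1
```

{"api": "jog_arm", "payload": {
  "deltas": "0 -0.3 0 0 0 0;0 -0.3 0 0 0 0;0 -0.3 0 0 0 0;0 -0.3 0 0 0 0;0 -0.4 0 0 0 0;0 -0.4 0 0 0 0;0 -0.4 0 0 0 0;0 -0.4 0 0 0 0;0 -0.4 0 0 0 0;0 -0.4 0 0 0 0;0 -0.4 0 0 0 0"
}}

```text
time: 13.4
eef_pos: [0.5896, 0.0234, 0.1]
tcp_rot: [0.702, 0.7, 0.095, -0.092]
contact_force: [-0.0, 3.1, 0.1]
opening: 0.174
finger_force: 78.0
```

```bash
cat > tub.py <<'E'
from h import *
np.set_printoptions(precision=4,suppress=True)
T=shot('top');m=cv2.inRange(cv2.cvtColor(T['img'],cv2.COLOR_BGR2HSV),(80,80,20),(98,255,255))
m[:,300:]=0
c=max(cv2.findContours(cv2.morphologyEx(m,cv2.MORPH_CLOSE,np.ones((5,5))),0,1)[0],key=cv2.contourArea)
print(cv2.contourArea(c));P=cv2.approxPolyDP(cv2.convexHull(c),2,True).reshape(-1,2)
for p in P: print(p,plane(T,*p,0)[:2],plane(T,*p,.075)[:2])
E
python3 tub.py
```

```text
655.0
[154 186] [0.6601 0.2126] [0.646  0.1958]
[187 188] [0.6528 0.1322] [0.6393 0.1215]
[190 192] [0.6427 0.1249] [0.63   0.1148]
[190 202] [0.6182 0.1251] [0.6073 0.1149]
[162 210] [0.6006 0.1929] [0.591  0.1776]
[153 205] [0.6134 0.2147] [0.6028 0.1978]
```

{"api": "jog_arm", "payload": {
  "deltas": "0 -0.4 0 0 0 0;0 -0.4 0 0 0 0;0 -0.4 0 0 0 0;0 -0.4 0 0 0 0;0 -0.4 0 0 0 0;0 -0.4 0 0 0 0;0 -0.4 0 0 0 0;0 -0.4 0 0 0 0;0 -0.4 0 0 0 0;0 -0.4 0 0 0 0;0 -0.4 0 0 0 0;0 -0.4 0 0 0 0;0 -0.4 0 0 0 0;0 -0.4 0 0 0 0;0 -0.4 0 0 0 0;0 -0.4 0 0 0 0;0 -0.4 0 0 0 0;0 -0.3 0 0 0 0;0 0 0 0 0 0"
}}

```text
time: 15.82
eef_pos: [0.5898, -0.119, 0.1002]
tcp_rot: [0.702, 0.7, 0.094, -0.091]
contact_force: [0.9, 0.3, -1.0]
opening: 0.17
finger_force: 78.0
```

```bash
python3 tub.py;  python3 - <<'E'
from h import *
T,S=shot('top'),shot('side')
z=lambda q:cv2.resize(q,(400,400),interpolation=cv2.INTER_CUBIC)
cv2.imwrite('pics/g3.png',np.hstack([z(T['img'][110:310,110:310]),z(S['img'][110:310,130:330])]))
E
```

```text
2133.5
[194 185] [0.6598 0.1151] [0.6457 0.1056]
[250 187] [ 0.6509 -0.0213] [ 0.6376 -0.0205]
[248 235] [ 0.5345 -0.0131] [ 0.5298 -0.0129]
[192 232] [0.5454 0.1208] [0.54  0.111]
```

View pics/g3.png

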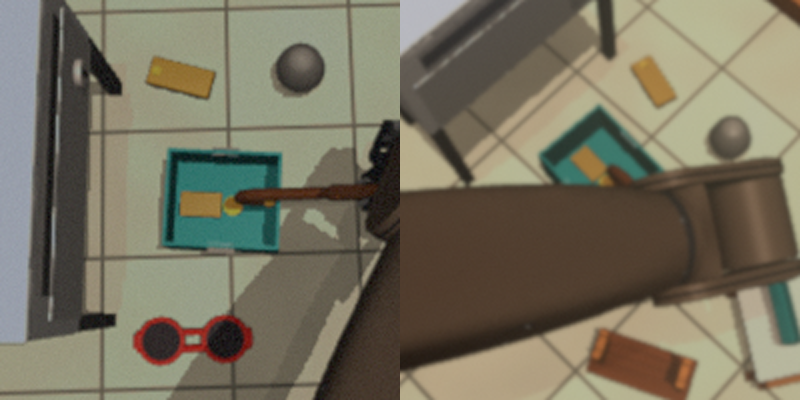

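Tub out at about (.588,.046), level, between the key tag and the sunglasses. The crook is inside with slack. Unhooking and returning the handle.

{"api": "jog_arm", "payload": {
  "deltas": "0 0.5 0 0 0 0;0 0 0.8 0 0 0;0 0 0.8 0 0 0;0 0 0.8 0 0 0;0 0 0.8 0 0 0;0 0 0.8 0 0 0;-0.58 -0.345 0 0 0 0.36;-0.58 -0.345 0 0 0 0.36;-0.58 -0.345 0 0 0 0.36;-0.58 -0.345 0 0 0 0.36;-0.58 -0.345 0 0 0 0.36;-0.58 -0.345 0 0 0 0.36;-0.58 -0.345 0 0 0 0.36;-0.58 -0.345 0 0 0 0.36;-0.58 -0.345 0 0 0 0.36;-0.58 -0.345 0 0 0 0.36;-0.58 -0.345 0 0 0 0.36;-0.58 -0.345 0 0 0 0.36;0 0 0 0 0 0;0 0 0 0 0 0"
}}

```text
time: 18.48
eef_pos: [0.4508, -0.1909, 0.1804]
tcp_rot: [0.536, 0.834, 0.073, -0.109]
contact_force: [-0.5, 0.3, -0.5]
opening: 0.173
finger_force: 78.2
```

{"api": "jog_arm", "payload": {
  "deltas": "0 0 -0.8 0 0 0;0 0 -0.8 0 0 0;0 0 -0.8 0 0 0;0 0 -0.8 0 0 0;0 0 0 0 0 0;0 0 0 0 0 0"
}}

```text
time: 19.23
eef_pos: [0.4506, -0.1911, 0.1161]
tcp_rot: [0.535, 0.834, 0.073, -0.11]
contact_force: [0.5, 0.6, -1.2]
opening: 0.176
finger_force: 78.1
```

```bash
python3 st.py; python3 tub.py;  python3 - <<'E'
from h import *
T,S=shot('top'),shot('side')
z=lambda q:cv2.resize(q,(400,400),interpolation=cv2.INTER_CUBIC)
cv2.imwrite('pics/g4.png',np.hstack([z(T['img'][210:320,250:360]),z(T['img'][160:270,170:280])]))
E
```

```text
19.225 [ 0.4506 -0.1911  0.1161] x az 114.65932999154096 
 [[-0.4028  0.9093 -0.1048]
 [ 0.8774  0.4162  0.2387]
 [ 0.2607  0.0042 -0.9654]] 
q [-0.668   0.1455  2.0251  0.1314  1.2078 -1.1591] F [ 0.4529  0.5779 -1.1833] 0.17626477440439967 78.0971896648407
2736.5
[194 185] [0.6598 0.1151] [0.6457 0.1056]
[250 187] [ 0.6509 -0.0213] [ 0.6376 -0.0205]
[248 235] [ 0.5345 -0.0131] [ 0.5298 -0.0129]
[192 232] [0.5454 0.1208] [0.54  0.111]
```

View pics/g4.png

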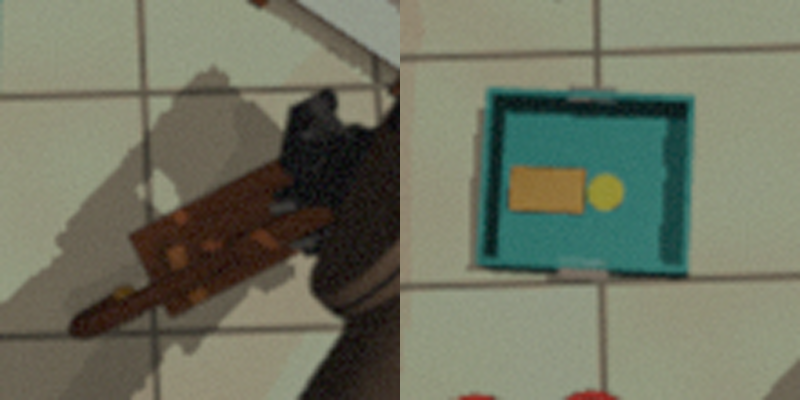

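The handle sits above the forks, in line with them. The tub's rim corners in the right crop are (488,90), (694,97), (688,273) and (478,267). Lowering and releasing.

{"api": "jog_arm", "payload": {
  "deltas": "0 0 -0.4 0 0 0;0 0 -0.4 0 0 0;0 0 -0.4 0 0 0;0 0 0 0 0 0"
}}

```text
time: 19.88
eef_pos: [0.4501, -0.1908, 0.0912]
tcp_rot: [0.535, 0.834, 0.073, -0.11]
contact_force: [-0.2, 0.3, -1.5]
opening: 0.174
finger_force: 78.5
```

{"api": "jog_arm", "payload": {
  "deltas": "0 0 0 0 0 0;0 0 0 0 0 0;0 0 0 0 0 0;0 0 0 0 0 0;0 0 0 0 0 0;0 0 0.8 0 0 0;0 0 0.9 0 0 0;0 0 0.9 0 0 0;0 0 0.9 0 0 0;0 0 0.9 0 0 0;0 0 0.6 0 0 0",
  "gripper": 1
}}

```text
time: 21.25
eef_pos: [0.4507, -0.1912, 0.1935]
tcp_rot: [0.535, 0.834, 0.073, -0.109]
contact_force: [0.1, 0.3, -0.5]
opening: 1.001
finger_force: 0.0
```

```bash
python3 st.py; python3 - <<'E'
from h import *
np.set_printoptions(precision=4,suppress=True)
# tub rim corners from crop (scale 400/110, offset 170,160)
T=shot('top')
P=np.array([plane(T,170+(u-400)/3.636,160+v/3.636,.075)[:2] for u,v in((488,90),(694,97),(688,273),(478,267))])
print(P,P.mean(0))
print('sides',[np.linalg.norm(P[i]-P[i-1]) for i in range(4)])
d=(P[0]+P[3]-P[1]-P[2]);e=P[0]+P[1]-P[2]-P[3];print('y axis az',np.degrees(np.arctan2(d[1],d[0])),'x az',np.degrees(np.arctan2(e[1],e[0])))
E
```

```text
21.25 [ 0.4507 -0.1912  0.1935] x az 114.67170459950884 
 [[-0.4031  0.9092 -0.1039]
 [ 0.8776  0.4163  0.2379]
 [ 0.2595  0.0047 -0.9657]] 
q [-0.668   0.0409  1.9788  0.1256  1.3564 -1.1392] F [ 0.0887  0.343  -0.5209] 1.000861383825426 0.0
[[ 0.6463  0.1052]
 [ 0.6383 -0.0224]
 [ 0.5296 -0.0156]
 [ 0.5368  0.1122]] [0.5877 0.0448]
sides [np.float64(0.10968990694635673), np.float64(0.1278828698054577), np.float64(0.1089209883488399), np.float64(0.12800628312367385)]
y axis az 86.56717669409494 x az -3.647145593412057
```

```bash
cat > lid.py <<'E'
from h import *
from scipy.spatial.transform import Rotation as Ro
np.set_printoptions(precision=4,suppress=True)
T=shot('top');S=shot('side')
def rib(s,box):
    x0,y0,x1,y1=box;m=cv2.inRange(cv2.cvtColor(s['img'],cv2.COLOR_BGR2HSV),(78,70,20),(100,255,255))
    k=np.zeros_like(m);k[y0:y1,x0:x1]=m[y0:y1,x0:x1];M=cv2.moments(k,True);
    c=np.array([M['m10'],M['m01']])/M['m00'];q=.5*np.arctan2(2*M['mu11'],M['mu20']-M['mu02']);return M['m00'],c,q
a,c,q=rib(T,(330,170,390,230));b,d,w=rib(S,(300,235,345,295))
print(a,c,b,d)
if a>100 and b>100: print('tri',tri(T,c,S,d))
if a>100:
    print(plane(T,*c,.094));v=np.array([np.cos(q),np.sin(q)])*15
    e=plane(T,*(c-v),.094)-plane(T,*(c+v),.094);print('rib az T',np.degrees(np.arctan2(e[1],e[0])))
if b>100:
    print(plane(S,*d,.094));v=np.array([np.cos(w),np.sin(w)])*15
    e=plane(S,*(d-v),.094)-plane(S,*(d+v),.094);print('rib az S',np.degrees(np.arctan2(e[1],e[0])))
pc=np.mean([(350.4,157),(405.4,193),(371.4,235.6),(319,201.4)],0);print('plate ctr T',plane(T,*pc,.0827))
az=np.radians(56);t=np.radians(35)
X=np.array([np.cos(az),np.sin(az),0]);n=np.array([np.sin(t)*np.cos(az+np.pi/2),np.sin(t)*np.sin(az+np.pi/2),np.cos(t)])
Rt=np.c_[X,np.cross(-n,X),-n]
Rc=Ro.from_quat(get_state()['tcp_rot']).as_matrix()
print('n',n,'rotvec',Ro.from_matrix(Rt@Rc.T).as_rotvec())
E
python3 lid.py
```

```text
337.0 [359.4125 199.6172] 121.0 [323.8512 269.4463]
tri (array([ 0.6047, -0.2693,  0.0606]), np.float64(0.0017634283349089626))
[ 0.5992 -0.2598  0.094 ]
rib az T 54.03277559967585
[ 0.5976 -0.2687  0.094 ]
rib az S 50.8051434623867
plate ctr T [ 0.6071 -0.2681  0.0827]
n [-0.4755  0.3207  0.8192] rotvec [-0.3182 -0.6095 -1.0652]
```

{"api": "jog_arm", "payload": {
  "deltas": "0.49 -0.2 0 -0.265 -0.508 -0.9;0.49 -0.2 0 -0.265 -0.508 -0.9;0.49 -0.2 0 -0.265 -0.508 -0.9;0.49 -0.2 0 -0.265 -0.508 -0.9;0.49 -0.2 0 -0.265 -0.508 -0.9;0.49 -0.2 0 -0.265 -0.508 -0.9;0.49 -0.2 -0.36 -0.265 -0.508 -0.9;0.49 -0.2 -0.36 -0.265 -0.508 -0.9;0.49 -0.2 -0.36 -0.265 -0.508 -0.9;0.49 -0.2 -0.36 -0.265 -0.508 -0.9;0.49 -0.2 -0.36 -0.265 -0.508 -0.9;0.49 -0.2 -0.36 -0.265 -0.508 -0.9;0 0 0 0 0 0"
}}

```text
time: 23.02
eef_pos: [0.5668, -0.2375, 0.1459]
tcp_rot: [0.845, 0.443, 0.141, 0.263]
contact_force: [0.7, 0.7, -0.8]
opening: 0.999
finger_force: 0.0
```

```bash
python3 st.py; python3 lid.py; python3 - <<'E'
from h import *
T,S=shot('top'),shot('side')
z=lambda q:cv2.resize(q,(400,400),interpolation=cv2.INTER_CUBIC)
cv2.imwrite('pics/g5.png',np.hstack([z(T['img'][150:310,260:420]),z(S['img'][215:375,220:380])]))
E
```

```text
23.025 [ 0.5668 -0.2375  0.1459] x az 55.38726877513699 
 [[ 0.568   0.675   0.4709]
 [ 0.823  -0.4693 -0.3201]
 [ 0.005   0.5694 -0.8221]] 
q [-0.552   0.0471  2.1398 -0.0746  0.3503  0.1158] F [ 0.661   0.7419 -0.8222] 0.9991146389075751 0.0
200.0 [353.53 196.9 ] 104.0 [323.5769 273.5096]
tri (array([ 0.6221, -0.28  , -0.0356]), np.float64(0.0053619563647401185))
[ 0.6056 -0.2473  0.094 ]
rib az T 19.02095127672266
[ 0.5897 -0.2744  0.094 ]
rib az S 57.82000493852967
plate ctr T [ 0.6071 -0.2681  0.0827]
n [-0.4755  0.3207  0.8192] rotvec [-0.0054  0.0017  0.0115]
```

View pics/g5.png

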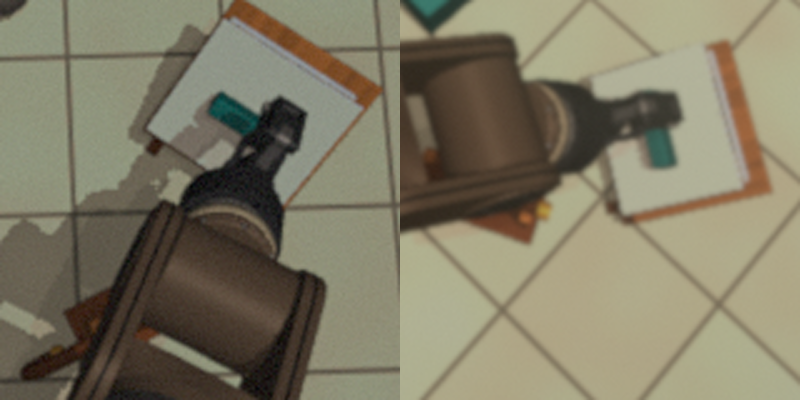

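The top crop shows the open fingers beside the rib, tilted with the slope: rib at (235,112), gripper tip at (290,115). Joint 5 is at 0.35, near its 0.24 limit, so I'll check the margin before going down the slope.

```bash
cat > kin.py <<'E'
import numpy as np
from scipy.optimize import least_squares
D=[((.286,1.577,1.279),(.206,.643,.25),(0,0,-1)),((-.032,1.9805,1.4222),(.4503,-.1585,.2305),(-.1046,.239,-.9654)),((.1855,2.0352,1.1583),(.4505,-.191,.0905),(-.1049,.2387,-.9654)),((.0409,1.9788,1.3564),(.4507,-.1912,.1935),(-.1039,.2379,-.9657)),((.0471,2.1398,.3503),(.5668,-.2375,.1459),(.4709,-.3201,-.8221)),((.2157,1.8727,1.1359),(.5891,.0055,.1495),(.0033,.2607,-.9654))]
def fk(p,q2,q3): h,L1,L2,d,o,r0=p;return np.hypot(r0+L1*np.sin(q2)+L2*np.sin(q2+q3),o),h+L1*np.cos(q2)+L2*np.cos(q2+q3)
def res(p):
    e=[]
    for q,P,z in D:
        w=np.array(P)-p[3]*np.array(z);r,zz=fk(p,q[0],q[1]);e+=[r-np.hypot(w[0],w[1]),zz-w[2]]
    return e+[p[5]*.01,p[4]*.01]
s=least_squares(res,[.3,.4,.4,.2,.1,0]);p=s.x;print(p,np.abs(s.fun).max())
def q5(P,z,pitch):
    w=np.array(P)-p[3]*np.array(z)
    k=least_squares(lambda q:np.array(fk(p,*q))-[np.hypot(w[0],w[1]),w[2]],[.2,1.9]).x;return k,pitch-k.sum()
n=np.array([-.4709,.3201,.8221])
for P in((.5668,-.2375,.1459),(.5962,-.2584,.1006),(.5962,-.2584,.0946)):print(P,q5(P,-n,2.537))
E
python3 kin.py
```

```text
[2.22781829e-01 4.39367055e-01 5.69166116e-01 2.28809974e-01
 7.03473464e-06 3.22800780e-03] 0.0030978077883120347
(0.5668, -0.2375, 0.1459) (array([0.04323126, 2.14116421]), np.float64(0.3526045224871135))
(0.5962, -0.2584, 0.1006) (array([0.18978503, 2.07846053]), np.float64(0.26875443850069525))
(0.5962, -0.2584, 0.0946) (array([0.19989722, 2.08018896]), np.float64(0.2569138202859018))
```

{"api": "jog_arm", "payload": {
  "deltas": "0.245 -0.174 -0.378 0.085 0.125 0;0.245 -0.174 -0.378 0.085 0.125 0;0.245 -0.174 -0.378 0 0 0;0.245 -0.174 -0.378 0 0 0;0.245 -0.174 -0.378 0 0 0;0.123 -0.087 -0.19 0 0 0;0 0 0 0 0 0"
}}

```text
time: 24.1
eef_pos: [0.5949, -0.2581, 0.1066]
tcp_rot: [0.849, 0.444, 0.135, 0.252]
contact_force: [0.6, -0.2, -0.3]
opening: 0.997
finger_force: 0.0
```

```bash
python3 st.py
```

```text
24.1 [ 0.5949 -0.2581  0.1066] x az 55.23915658183325 
 [[ 0.5701  0.6852  0.4532]
 [ 0.8215 -0.4793 -0.3088]
 [ 0.0056  0.5484 -0.8362]] 
q [-0.5575  0.1889  2.0626 -0.0729  0.3108  0.1136] F [ 0.5698 -0.2137 -0.2899] 0.996715347297172 0.0
```

{"api": "jog_arm", "payload": {
  "deltas": "0.12 -0.08 -0.2 0 0 0;0 0 0 0 0 0;0 0 0 0 0 0;0 0 0 0 0 0;0 0 0 0 0 0;0 0 0 0 0 0",
  "gripper": 0.35
}}

```text
time: 24.85
eef_pos: [0.5974, -0.2597, 0.1032]
tcp_rot: [0.849, 0.443, 0.135, 0.253]
contact_force: [0.9, 0.9, -0.0]
opening: 0.349
finger_force: 0.0
```

{"api": "jog_arm", "payload": {
  "deltas": "0 0 0 0 0 0;0 0 0 0 0 0;0 0 0 0 0 0;0 0 0 0 0 0;0 0 0 0 0 0",
  "gripper": 0,
  "squeeze": 60
}}

```text
time: 25.48
eef_pos: [0.597, -0.2595, 0.1036]
tcp_rot: [0.849, 0.443, 0.135, 0.253]
contact_force: [-6.5, 4.1, 6.0]
opening: 0.197
finger_force: 58.2
```

```bash
python3 st.py
```

```text
25.475 [ 0.597  -0.2595  0.1036] x az 55.20377338004653 
 [[ 0.5706  0.6845  0.4537]
 [ 0.8212 -0.4797 -0.3091]
 [ 0.0061  0.549  -0.8358]] 
q [-0.5577  0.1988  2.0577 -0.0739  0.3051  0.1154] F [-6.5333  4.1426  6.0279] 0.19700796962250056 58.214362263679504
```

{"api": "jog_arm", "payload": {
  "deltas": "0 0 0 0 0 0;-0.12 0.08 0.2 0 0 0;-0.24 0.16 0.41 0 0 0;-0.24 0.16 0.41 0 0 0;-0.4 0.25 0.8 0 0 0;-0.4 0.25 0.9 0 0 0;0 0 0.9 0 0 0;0 0 0.9 0 0 0;0 0 0 0 0 0",
  "squeeze": 90
}}

```text
time: 26.6
eef_pos: [0.5707, -0.2425, 0.1967]
tcp_rot: [0.849, 0.443, 0.137, 0.255]
contact_force: [0.1, 0.3, -1.8]
opening: 0.192
finger_force: 89.3
```

```bash
cat > rot.py <<'E'
from h import *
from scipy.spatial.transform import Rotation as Ro
import sys
np.set_printoptions(precision=4,suppress=True)
az=np.radians(float(sys.argv[1]));X=np.array([np.cos(az),np.sin(az),0]);Z=np.array([0,0,-1.])
s=get_state();R=Ro.from_quat(s['tcp_rot']).as_matrix()
print(np.array(s['eef_pos']),'rv',Ro.from_matrix(np.c_[X,np.cross(Z,X),Z]@R.T).as_rotvec(),np.array(s['qpos']),s['opening'],s['contact_force'])
E
python3 rot.py 86.5
python3 - <<'E'
from h import *
np.set_printoptions(precision=4,suppress=True)
T,S=shot('top'),shot('side')
# tub rim centre in both views via teal mask; arm is away
for n,s,b in(('T',T,(180,170,265,250)),('S',S,(175,150,300,260))):
    x0,y0,x1,y1=b;m=cv2.inRange(cv2.cvtColor(s['img'],cv2.COLOR_BGR2HSV),(78,70,15),(100,255,255));k=np.zeros_like(m);k[y0:y1,x0:x1]=m[y0:y1,x0:x1]
    c=max(cv2.findContours(cv2.morphologyEx(k,cv2.MORPH_CLOSE,np.ones((5,5))),0,1)[0],key=cv2.contourArea)
    P=cv2.approxPolyDP(cv2.convexHull(c),2.5,True).reshape(-1,2);print(n,cv2.contourArea(c))
    for p in P: print(p,plane(s,*p,0)[:2],plane(s,*p,.075)[:2])
# lid height check: rib blob now
E
```

```text
[ 0.5707 -0.2425  0.1967] rv [0.1891 0.5628 0.5314] [-0.5567 -0.0133  2.0886 -0.0491  0.4806  0.0884] 0.19153354087858737 [ 0.0524  0.2993 -1.8106]
T 2758.0
[194 185] [0.6598 0.1151] [0.6457 0.1056]
[249 186] [ 0.6535 -0.0189] [ 0.6399 -0.0183]
[248 235] [ 0.5345 -0.0131] [ 0.5298 -0.0129]
[191 232] [0.5455 0.1232] [0.54   0.1132]
S 986.0
[230 173] [0.6463 0.1046] [0.6265 0.0792]
[260 195] [ 0.6567 -0.0051] [ 0.6361 -0.0225]
[233 221] [ 0.549  -0.0031] [ 0.5364 -0.0207]
[229 221] [0.5414 0.0049] [ 0.5293 -0.0132]
[201 189] [0.5537 0.13  ] [0.5407 0.1027]
[208 181] [0.5847 0.1331] [0.5694 0.1056]
```

```bash
cat > edge.py <<'E'
from h import *
np.set_printoptions(precision=2,suppress=True)
c0=np.array([.588,.0455]);a=np.radians(86.5);Y=np.array([np.cos(a),np.sin(a)]);X=np.array([Y[1],-Y[0]])
for n in('top','side'):
    s=shot(n);I=s['img'].astype(np.float32);g=I[:,:,0]-I[:,:,2]
    for l,N,Tn,h,w in(('+x',X,Y,.055,.05),('-x',-X,Y,.055,.05),('+y',Y,X,.065,.04),('-y',-Y,X,.065,.04)):
        o=np.arange(-.014,.0141,.0005);res=[];ts=np.linspace(-w,w,17)
        for t in ts:
            uv=np.array([proj(s,[*(c0+N*(h+k)+Tn*t),.075]) for k in o],np.float32)
            v=cv2.remap(g,uv[None,:,0].copy(),uv[None,:,1].copy(),cv2.INTER_LINEAR)[0]
            hi,lo=v[:8].mean(),v[-8:].mean();
            if hi-lo<15: res.append(np.nan);continue
            k=np.where(v<(hi+lo)/2)[0];res.append(o[k[0]]*1e3)
        r=np.array(res);ok=~np.isnan(r)
        if ok.sum()>4:
            p=np.polyfit(ts[ok],r[ok],1);print(n,l,'n',ok.sum(),'off mm %.2f med %.2f slope deg %.2f'%(p[1],np.median(r[ok]),np.degrees(p[0]/1e3)),r)
        else: print(n,l,'none')
E
python3 edge.py
```

```text
top +x n 17 off mm 2.15 med 2.50 slope deg 0.04 [ 2.5  2.5  2.   2.   2.5  2.5  3.   3.   3.5 -5.   2.5  2.5  2.   2.5
  2.5  3.   3. ]
top -x n 17 off mm -0.50 med -0.50 slope deg -0.92 [ 1.   0.5  1.   1.   0.5  0.  -1.5 -2.5 -2.  -2.  -2.  -0.5  0.   0.
 -0.5 -0.5 -1. ]
top +y n 17 off mm 1.32 med 1.50 slope deg -0.51 [1.5 1.5 1.5 2.  1.5 1.5 1.5 1.5 1.  1.  1.5 1.5 1.  1.  1.  1.  1. ]
top -y n 17 off mm -0.53 med -0.50 slope deg 0.51 [-1.  -0.5 -1.  -0.5 -0.5 -0.5 -0.5 -1.  -1.  -0.5 -0.5 -1.   0.   0.
 -0.5  0.   0. ]
side +x n 17 off mm 4.00 med 4.00 slope deg 0.55 [3.5 3.5 3.5 3.5 4.  4.  4.  4.  3.5 4.  4.5 4.5 4.  4.5 4.5 4.5 4. ]
side -x n 17 off mm 0.47 med 1.50 slope deg 0.76 [ 2.5  2.5  2.   1.5  0.5 -2.  -3.5 -3.5 -3.  -2.5 -0.5  2.   1.5  1.5
  4.   3.5  1.5]
side +y n 17 off mm 0.12 med 0.00 slope deg -0.08 [ 0.   0.   0.5  0.   0.   0.   0.   0.5  0.   0.   0.5  0.5  0.5  0.
  0.   0.  -0.5]
side -y n 16 off mm 2.36 med 2.50 slope deg 0.43 [2.  2.5 2.5 2.  2.  2.  2.5 2.5 2.5 2.  2.  2.  2.5 2.5 2.5 3.5 nan]
```

{"api": "jog_arm", "payload": {
  "deltas": "0.06 0.9 0.1 0.236 0.7 0.656;0.06 0.9 0.1 0.236 0.7 0.656;0.06 0.9 0.1 0.236 0.7 0.656;0.06 0.9 0.1 0.236 0.7 0.656;0.06 0.9 0.1 0.236 0.7 0.656;0.06 0.9 0.1 0.236 0.7 0.656;0.06 0.9 0.1 0.236 0.7 0.656;0.06 0.9 0.1 0.236 0.7 0.656;0.06 0.9 -0.33 0 0 0;0.06 0.9 -0.33 0 0 0;0.06 0.9 -0.33 0 0 0;0.06 0.9 -0.33 0 0 0;0.06 0.9 -0.33 0 0 0;0.06 0.9 -0.33 0 0 0;0.06 0.9 -0.33 0 0 0;0.06 0.9 -0.33 0 0 0;0 0 0 0 0 0;0 0 0 0 0 0"
}}

```text
time: 29.05
eef_pos: [0.5887, 0.0462, 0.1569]
tcp_rot: [0.731, 0.683, -0.001, -0.0]
contact_force: [0.7, -0.3, -1.8]
opening: 0.19
finger_force: 89.0
```

```bash
python3 rot.py 86.1; cat > lidm.py <<'E'
from h import *
from scipy.spatial.transform import Rotation as Ro
import sys
np.set_printoptions(precision=1,suppress=True,linewidth=200)
st=get_state();P=np.array(st['eef_pos']);zl=P[2]-float(sys.argv[1])+.004   # plate top height
R=Ro.from_quat(st['tcp_rot']).as_matrix();Y=R[:2,0]/np.linalg.norm(R[:2,0]);X=np.array([Y[1],-Y[0]])
for n in('top','side'):
    s=shot(n);L=cv2.cvtColor(s['img'],cv2.COLOR_BGR2LAB).astype(np.float32)
    for l,N,Tn,h,w in(('+y',Y,X,.0705,.05),('-y',-Y,X,.0705,.05),('+x',X,Y,.0635,.055),('-x',-X,Y,.0635,.055)):
        o=np.arange(-.016,.0161,.0005);r=[];G=[]
        for t in np.linspace(-w,w,15):
            uv=np.array([proj(s,[*(P[:2]+N*(h+k)+Tn*t),zl]) for k in o],np.float32)
            v=cv2.GaussianBlur(cv2.remap(L,uv[None,:,0].copy(),uv[None,:,1].copy(),cv2.INTER_LINEAR),(9,1),0)[0]
            G.append(np.linalg.norm(v[6:]-v[:-6],axis=1))
        G=np.array(G);k=G.argmax(1);print(n,l,'peaks',(o[k+3]*1e3),'strength',np.median(G.max(1)),'mean-profile peak',o[np.median(G,0).argmax()+3]*1e3)
E
python3 lidm.py .025
```

```text
[0.5887 0.0462 0.1569] rv [ 0.0018 -0.0024 -0.0007] [-0.0926  0.1976  1.863  -0.0022  1.0833 -0.0242] 0.1897377079609752 [ 0.6686 -0.3406 -1.8146]
top +y peaks [  8.    9.5   9.5 -13.5  13.   13.   11.5  13.5   5.   -8.    7.    7.5  -7.5  -8.    7. ] strength 5.0024223 mean-profile peak 8.000000000000021
top -y peaks [ -3.5  -3.   -3.5  -3.5  -3.5  -4.   -3.   -2.   -2.5  -3.   -3.5  -3.5  -4.  -14.5  -2. ] strength 16.238024 mean-profile peak -3.4999999999999893
top +x peaks [10.  -9.   9.5 -6.5 13.  14.5 -7.5 -3.5 13.  -3.5 -9.   0.5  1.5 -8.  -6. ] strength 6.256216 mean-profile peak -2.4999999999999885
top -x peaks [-0.5  0.5  0.  -9.  -8.5 -0.5  6.5  4.   0.  -3.  -5.  -6.5 -7.   2.5 -8. ] strength 13.813722 mean-profile peak 4.500000000000018
side +y peaks [-14.5  -5.5   1.    9.5  -4.5  -2.5  -6.5  -6.  -12.   14.5  14.5  13.5  13.   12.    9.5] strength 4.3046517 mean-profile peak -8.999999999999995
side -y peaks [ 0.   0.5  1.   0.   0.5  1.   0.5  0.   0.5  1.   0.   0.5  1.5  0.  -1. ] strength 32.64014 mean-profile peak 1.0000000000000147
side +x peaks [ -0.5   0.5   0.5   0.5   1.    0.    0.    0.   -5.5  12.    5.5  -6.5   9.   -4.5 -14.5] strength 7.423425 mean-profile peak 1.3877787807814457e-14
side -x peaks [  1.5   1.5   1.5   0.5   0.5   0.5   1.    1.5   1.5   1.  -14.  -14.  -14.  -14.   -0.5] strength 33.529087 mean-profile peak 1.500000000000015
```

{"api": "jog_arm", "payload": {
  "deltas": "0.055 -0.16 0 0.018 -0.024 0;0 0 -0.5 0 0 0;0 0 -0.5 0 0 0;0 0 -0.4 0 0 0;0 0 0 0 0 0"
}}

```text
time: 29.78
eef_pos: [0.5888, 0.0432, 0.1272]
tcp_rot: [0.731, 0.683, -0.001, -0.001]
contact_force: [0.2, 0.2, -1.1]
opening: 0.192
finger_force: 89.0
```

```bash
python3 rot.py 86.1; python3 lidm.py .025|grep -v "+"; python3 edge.py | cut -c1-60
```

```text
[0.5888 0.0432 0.1272] rv [-0.0007 -0.003  -0.0006] [-0.0987  0.2347  1.8795  0.0005  1.0305 -0.0314] 0.19165447450205084 [ 0.2006  0.2143 -1.064 ]
top -y peaks [ -3.5  -3.5  -4.   -4.   -4.   -2.5  -2.5  -3.   -3.5  -3.5 -14.5 -14.  -14.  -14.  -14.5] strength 19.344986 mean-profile peak -3.4999999999999893
top -x peaks [  0.    4.5   8.   14.5 -14.   14.   -0.5  -6.5  -7.5 -11.  -13.  -14.   -2.5  -6.5  -2. ] strength 12.894925 mean-profile peak -0.999999999999987
side -y peaks [ 0.5  0.   0.   1.   1.   0.   0.   1.5  1.   0.   0.   1.5  1.  -1.  -1.5] strength 34.838165 mean-profile peak 0.5000000000000143
side -x peaks [  0.5   0.5   1.    0.    0.    0.    0.    0.    0.    0.  -14.  -14.  -14.  -13.5   3. ] strength 25.19084 mean-profile peak 1.3877787807814457e-14
top +x none
top -x none
top +y none
top -y n 10 off mm 6.26 med 5.25 slope deg 2.50 [5.  5.5 5. 
side +x none
side -x n 9 off mm 2.07 med 7.50 slope deg -7.10 [3.  8.5 8.
side +y none
side -y none
```

{"api": "jog_arm", "payload": {
  "deltas": "0.03 0 -0.15 0 0 0;0 0 -0.15 0 0 0;0 0 -0.15 0 0 0;0 0 0 0 0 0"
}}

```text
time: 30.48
eef_pos: [0.5899, 0.0431, 0.1192]
tcp_rot: [0.731, 0.683, -0.0, -0.001]
contact_force: [-0.3, 0.5, -1.5]
opening: 0.193
finger_force: 89.0
```

{"api": "jog_arm", "payload": {
  "deltas": "0 0 -0.15 0 0 0;0 0 -0.15 0 0 0;0 0 0 0 0 0"
}}

```text
time: 30.85
eef_pos: [0.59, 0.0431, 0.1133]
tcp_rot: [0.731, 0.683, -0.0, -0.001]
contact_force: [0.5, -0.9, -1.5]
opening: 0.194
finger_force: 89.1
```

{"api": "jog_arm", "payload": {
  "deltas": "0 0 -0.12 0 0 0;0 0 -0.12 0 0 0;0 0 0 0 0 0"
}}

```text
time: 31.22
eef_pos: [0.59, 0.0432, 0.1088]
tcp_rot: [0.731, 0.683, -0.0, -0.001]
contact_force: [-1.9, 0.3, 0.0]
opening: 0.188
finger_force: 89.3
```

{"api": "jog_arm", "payload": {
  "deltas": "0 0 -0.12 0 0 0;0 0 -0.12 0 0 0;0 0 0 0 0 0"
}}

```text
time: 31.6
eef_pos: [0.5905, 0.0431, 0.1042]
tcp_rot: [0.731, 0.683, 0.0, 0.0]
contact_force: [-1.6, 0.5, 2.3]
opening: 0.188
finger_force: 89.6
```

Lateral force is small and the catches are engaging. Pressing on.

{"api": "jog_arm", "payload": {
  "deltas": "0 0 -0.12 0 0 0;0 0 -0.12 0 0 0;0 0 0 0 0 0"
}}

```text
time: 31.98
eef_pos: [0.5908, 0.043, 0.1003]
tcp_rot: [0.731, 0.683, 0.0, -0.0]
contact_force: [-1.1, -0.4, 5.6]
opening: 0.195
finger_force: 90.0
```

{"api": "jog_arm", "payload": {
  "deltas": "0 0 -0.12 0 0 0;0 0 -0.1 0 0 0;0 0 0 0 0 0"
}}

```text
time: 32.35
eef_pos: [0.5912, 0.0429, 0.0994]
tcp_rot: [0.731, 0.683, -0.0, -0.001]
contact_force: [-6.6, -1.1, 19.1]
opening: 0.194
finger_force: 91.6
```

{"api": "jog_arm", "payload": {
  "deltas": "0 0 -0.12 0 0 0;0 0 -0.05 0 0 0;0 0 0 0 0 0;0 0 0 0 0 0"
}}

```text
time: 32.85
eef_pos: [0.5913, 0.0429, 0.0993]
tcp_rot: [0.731, 0.683, -0.001, -0.001]
contact_force: [-14.7, -1.3, 35.4]
opening: 0.191
finger_force: 93.7
```

```bash
python3 st.py; python3 lidm.py .025|grep -v "+"
```

```text
32.85 [0.5913 0.0429 0.0993] x az 86.11619569111845 
 [[ 0.0677  0.9977 -0.0025]
 [ 0.9977 -0.0677  0.0004]
 [ 0.0003 -0.0025 -1.    ]] 
q [-0.0987  0.2773  1.8859  0.0002  0.9809 -0.0311] F [-14.6948  -1.2579  35.372 ] 0.19115243555218067 93.74679565429688
top -y peaks [ -3.   -3.5  -4.   -4.5  -4.   -4.   -3.5  -2.5 -14.  -14.5 -14.  -14.  -14.  -14.  -14. ] strength 17.277056 mean-profile peak -3.99999999999999
top -x peaks [ -1.    4.    9.5   5.5   7.5  -3.   -8.  -13.5  -5.5  -9.  -10.  -12.5 -10.  -13.5 -12. ] strength 10.426336 mean-profile peak -11.999999999999996
side -y peaks [10.5 10.5 10.5 10.5 10.5  1.  11.  10.5 10.5  1.  11.  10.5  0.5 -0.5 -1.5] strength 37.410645 mean-profile peak 11.000000000000023
side -x peaks [  0.5   0.5   1.    1.5   1.5   9.    1.    0.    0.    0.5 -13.5 -13.5 -13.5 -11.5   2.5] strength 30.359474 mean-profile peak 1.3877787807814457e-14
```

{"api": "jog_arm", "payload": {
  "deltas": "-0.05 0 0.15 0 0 0;0 0 0.15 0 0 0;0 0 0.1 0 0 0;0 0 0 0 0 0"
}}

```text
time: 33.45
eef_pos: [0.5902, 0.0429, 0.1]
tcp_rot: [0.731, 0.683, 0.001, 0.001]
contact_force: [1.5, -1.3, 4.2]
opening: 0.192
finger_force: 89.4
```

```bash
python3 st.py
```

```text
33.45 [0.5902 0.0429 0.1   ] x az 86.10043047848833 
 [[ 0.068   0.9977  0.002 ]
 [ 0.9977 -0.068   0.0004]
 [ 0.0005  0.002  -1.    ]] 
q [-0.099   0.2722  1.8909  0.0007  0.9766 -0.0313] F [ 1.4782 -1.2639  4.1551] 0.19239207003903833 89.42816734313965
```

{"api": "jog_arm", "payload": {
  "deltas": "0 0 0.1 0 0 0;0 0 0.05 0 0 0;0 0 0 0 0 0"
}}

```text
time: 33.83
eef_pos: [0.5881, 0.0433, 0.1012]
tcp_rot: [0.73, 0.683, -0.001, -0.001]
contact_force: [0.4, -0.5, -2.5]
opening: 0.19
finger_force: 88.5
```

```bash
python3 st.py
```

```text
33.825 [0.5881 0.0433 0.1012] x az 86.1498657552668 
 [[ 0.0671  0.9977 -0.0033]
 [ 0.9977 -0.0671  0.0005]
 [ 0.0003 -0.0033 -1.    ]] 
q [-0.0986  0.269   1.8924  0.0002  0.9836 -0.0316] F [ 0.444  -0.5325 -2.5155] 0.19038524643568036 88.50952506065369
```

{"api": "jog_arm", "payload": {
  "deltas": "0 0 -0.1 0 0 0;0 0 0 0 0 0;0 0 0 0 0 0;0 0 0 0 0 0;0 0 0 0 0 0;0 0 0.8 0 0 0;0 0 0.8 0 0 0;0 0 0.8 0 0 0;0 0 0 0 0 0",
  "gripper": 0.6
}}

```text
time: 34.95
eef_pos: [0.5907, 0.043, 0.1514]
tcp_rot: [0.731, 0.683, 0.002, 0.002]
contact_force: [-0.3, 0.2, -0.9]
opening: 0.602
finger_force: 0.0
```

{"api": "jog_arm", "payload": {
  "deltas": "0.07 0.15 0 0 0 0;0 0 0 0 0 0;0 0 0 0 0 0;0 0 0 0 0 0;0 0 0 0 0 0;0 0 -0.4 0 0 0;0 0 -0.2 0 0 0;0 0 0 0 0 0",
  "gripper": 0
}}

```text
time: 35.95
eef_pos: [0.5901, 0.0461, 0.1356]
tcp_rot: [0.731, 0.683, -0.001, -0.001]
contact_force: [0.6, 0.3, 0.2]
opening: -0.004
finger_force: 0.0
```

```bash
python3 st.py
```

```text
35.95 [0.5901 0.0461 0.1356] x az 86.12970141397244 
 [[ 0.0675  0.9977 -0.0019]
 [ 0.9977 -0.0675  0.0006]
 [ 0.0004 -0.002  -1.    ]] 
q [-0.0934  0.2265  1.872   0.0005  1.0451 -0.0261] F [0.5991 0.3263 0.2209] -0.0043858258901516975 0.0
```

{"api": "jog_arm", "payload": {
  "deltas": "0 0 -0.2 0 0 0;0 0 -0.1 0 0 0;0 0 -0.1 0 0 0;0 0 -0.1 0 0 0;0 0 0 0 0 0"
}}

```text
time: 36.58
eef_pos: [0.5905, 0.0461, 0.1263]
tcp_rot: [0.731, 0.683, -0.0, -0.0]
contact_force: [-0.3, -0.2, -1.0]
opening: 0.002
finger_force: 0.0
```

{"api": "jog_arm", "payload": {
  "deltas": "0 0 -0.1 0 0 0;0 0 -0.05 0 0 0;0 0 0 0 0 0"
}}

```text
time: 36.95
eef_pos: [0.5908, 0.0461, 0.1241]
tcp_rot: [0.731, 0.683, 0.0, -0.0]
contact_force: [-0.7, 0.3, 3.3]
opening: -0.002
finger_force: 1.7
```

{"api": "jog_arm", "payload": {
  "deltas": "0 0 -0.12 0 0 0;0 0 -0.08 0 0 0;0 0 0 0 0 0"
}}

```text
time: 37.33
eef_pos: [0.591, 0.0461, 0.124]
tcp_rot: [0.73, 0.683, -0.001, -0.001]
contact_force: [-10.0, -0.2, 19.5]
opening: 0.001
finger_force: 9.9
```

{"api": "jog_arm", "payload": {
  "deltas": "0 0 0.3 0 0 0;0 0 0.8 0 0 0;0 -0.3 0.8 0 0 0;0 -1 0.8 0 0 0;0 -1 0.8 0 0 0;-0.3 -1 0.5 0 0 0;-0.3 -1 0 0 0 0;-0.3 -1 0 0 0 0;-0.3 -1 0 0 0 0;-0.3 -1 0 0 0 0;-0.3 -1 0 0 0 0;-0.3 -1 0 0 0 0;0 0 0 0 0 0"
}}

```text
time: 38.95
eef_pos: [0.5483, -0.1413, 0.1995]
tcp_rot: [0.731, 0.682, 0.0, -0.0]
contact_force: [0.3, 0.0, 0.1]
opening: 0.004
finger_force: 0.0
```

```bash
python3 st.py; cat > fin.py <<'E'
from h import *
np.set_printoptions(precision=4,suppress=True)
T,S=shot('top'),shot('side')
def rib(s,P):
    m=cv2.inRange(cv2.cvtColor(s['img'],cv2.COLOR_BGR2HSV),(78,70,20),(100,255,255));u,v=proj(s,P).astype(int);k=np.zeros_like(m)
    k[v-25:v+25,u-35:u+35]=m[v-25:v+25,u-35:u+35];n,L,st,c=cv2.connectedComponentsWithStats(k);i=1+st[1:,4].argmax();return st[i,4],c[i]
a,c=rib(T,(.59,.0455,.092));b,d=rib(S,(.59,.0455,.092));print(a,c,b,d,tri(T,c,S,d),plane(T,*c,.092),plane(S,*d,.092))
print('tub foot/wall and cradle check: handle cap proj',proj(T,(.47,-.234,.087)))
m=cv2.inRange(cv2.cvtColor(T['img'],cv2.COLOR_BGR2HSV),(18,120,110),(32,255,255));n,L,st,cc=cv2.connectedComponentsWithStats(m)
print([(st[i,4],cc[i]) for i in range(1,n) if st[i,4]>8])
cv2.imwrite('pics/fin.png',T['img'])
E
python3 fin.py
```

```text
38.95 [ 0.5483 -0.1413  0.1995] x az 86.00098549847068 
 [[ 0.0697  0.9976 -0.0003]
 [ 0.9976 -0.0697  0.0005]
 [ 0.0005 -0.0003 -1.    ]] 
q [-0.4316  0.0961  1.8931  0.0004  1.1529 -0.3619] F [0.2726 0.0383 0.1182] 0.0036363150419322973 0.0Traceback (most recent call last):
  File "fin.py", line 7, in <module>
    a,c=rib(T,(.59,.0455,.092));b,d=rib(S,(.59,.0455,.092));print(a,c,b,d,tri(T,c,S,d),plane(T,*c,.092),plane(S,*d,.092))
                                    ~~~^^^^^^^^^^^^^^^^^^^^
  File "fin.py", line 6, in rib
    k[v-25:v+25,u-35:u+35]=m[v-25:v+25,u-35:u+35];n,L,st,c=cv2.connectedComponentsWithStats(k);i=1+st[1:,4].argmax();return st[i,4],c[i]
                                                                                                   ~~~~~~~~~~~~~~~^^
ValueError: attempt to get argmax of an empty sequence
```

{"api": "jog_arm", "payload": {
  "deltas": "-0.5 -1 1 0 0 0;-0.5 -1 1 0 0 0;-0.5 -1 1 0 0 0;-0.5 -1 1 0 0 0;-0.5 -1 1 0 0 0;-0.5 -1 1 0 0 0;0 0 0 0 0 0"
}}

```text
time: 39.92
eef_pos: [0.4893, -0.2606, 0.3216]
tcp_rot: [0.731, 0.683, 0.0, 0.002]
contact_force: [-0.1, -0.1, -0.6]
opening: -0.001
finger_force: 0.0
```

```bash
sed -i 's/;i=1+st\[1:,4\].argmax();return st\[i,4\],c\[i\]/\n    if n<2: return 0,np.array([u,v])\n    i=1+st[1:,4].argmax();return st[i,4],c[i]/' fin.py; python3 fin.py
cat > lidlev.py <<'E'
from h import *
np.set_printoptions(precision=1,suppress=True,linewidth=200)
# lid outline against dark sides/shadow in top view: strongest edges at plate height .079
c0=np.array([.590,.046]);a=np.radians(86.1);Y=np.array([np.cos(a),np.sin(a)]);X=np.array([Y[1],-Y[0]])
for n in('top','side'):
    s=shot(n);L=cv2.cvtColor(s['img'],cv2.COLOR_BGR2LAB).astype(np.float32)
    for l,N,Tn,h,w in(('+y',Y,X,.0705,.045),('-y',-Y,X,.0705,.045),('+x',X,Y,.0635,.05),('-x',-X,Y,.0635,.05)):
        o=np.arange(-.012,.0121,.0005);G=[]
        for t in np.linspace(-w,w,11):
            uv=np.array([proj(s,[*(c0+N*(h+k)+Tn*t),.079]) for k in o],np.float32)
            v=cv2.GaussianBlur(cv2.remap(L,uv[None,:,0].copy(),uv[None,:,1].copy(),cv2.INTER_LINEAR),(9,1),0)[0];G.append(np.linalg.norm(v[6:]-v[:-6],axis=1))
        G=np.array(G);print(n,l,o[G.argmax(1)+3]*1e3,'med str',np.median(G.max(1)))
E
python3 lidlev.py
```

```text
273 [220.4469 208.2491] 152 [228.9737 188.1579] (array([0.5896, 0.0459, 0.0902]), np.float64(0.0007859226436372878)) [0.589  0.0459 0.092 ] [0.5896 0.0452 0.092 ]
tub foot/wall and cradle check: handle cap proj [350.8213 259.4173]
[(np.int32(409), array([199.8484, 147.9707])), (np.int32(34), array([351.    , 259.8235]))]
top +y [-1.  -1.  -0.5 -0.5 -1.5 -1.5 -0.5  4.5 -1.5 -1.  -0.5] med str 33.012592
top -y [ 0.  -1.  -1.  -1.   0.   0.5  0.5 -0.5 -0.5 -1.  -0.5] med str 13.7179
top +x [-2.5 -2.  -3.5 -3.  -3.  10.5 10.5 10.  10.   9.5  9. ] med str 16.55237
top -x [2.  1.  1.  1.  2.  2.  5.5 1.  1.  1.5 6. ] med str 32.92246
side +y [-2.5 -3.5 -2.5 -3.  -3.  -3.  -3.5 -3.  -3.5 -2.5 -3. ] med str 7.8088503
side -y [5.  4.  3.5 5.  4.  3.5 4.5 4.5 3.5 4.  2.5] med str 37.311375
side +x [8.  7.  6.5 5.5 5.5 4.5 3.5 3.  2.  1.5 0.5] med str 15.8776455
side -x [2.5 2.  2.  1.5 2.5 2.  2.5 9.5 2.  2.  2.5] med str 30.322395
```

```bash
python3 -c "
from plant import ctrl
print(ctrl.sign_off())"
```

```text
the job is handed in; nothing more can be done
None
```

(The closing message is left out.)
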